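Let the wide slide drum run back

ROBOT

A 7-joint arm with a two-finger parallel gripper is mounted at the origin on the work surface. World frame = base frame: x ahead of the robot, y to its left, z up, the work surface at z = 0. Lengths are in m, angles in rad, forces in N, time in s.
With the tool pointing down it reaches from about 0.35 to 0.9 m from the base axis. Payload 19.9 kg.
Tool frame: the origin (TCP) lies on the front face of the gripper's body, between the roots of the fingers; the fingertips stand 73 mm ahead of it and the grasp point (between the pads) lies 54 mm ahead of it (manip.tip_reach is the distance from the TCP to the fingertips, in m); z points along the fingers, y is the direction in which the jaws open and shut (so a half turn about z gives the same grasp; the last joint's range is limited). The gripper opens to 85 mm and grips with 20 to 120 N. Pads are 22 mm wide; open, the fingers measure 114 mm over their backs; the gripper's body (76 mm by 85 mm) begins 54 mm behind the grasp point. The pads swing forward as they close: fully open they stand 13 mm farther back than shut.
Start: joints at [1.185, 0.417, -0.01, 1.614, 0.005, 1.111, -0.053], TCP at [0.211, -0.588, 0.304] pointing down, gripper open.
Joint ranges: [-2.81, 2.81], [-0.39, 2.02], [-1.27, 1.25], [0.06, 2.57], [-1.19, 4.33], [0.19, 2], [-2.82, 2.82]. Speed limits (rad/s): [1.89, 1.89, 2.39, 2.39, 3.01, 3.01, 3.01].

INTERFACE

Orientations are given as a unit quaternion [w, x, y, z].
In Python, from station import manip gives the robot as it stands. The module is installed in compiled form; this text tells all that it offers.
- The arm moves only by the shell command python3 -m jog 'ROWS'. ROWS is JSON, a list of rows, each an object with "jaw": the opening, from 0 (shut) to 1 (fully open); "delta_pos": the shift along the tool's x, y, z in mm, a list of three; "delta_rot": the turn, a rotation vector about the tool's x, y, z in degrees, a list of three. A call has 1 to 20 rows; each row is the pose to reach, as a shift and turn from the pose commanded when the call began, along the tool's axes at that moment; what a row does not reach only later rows make up. A row lasts 1/10 s, in which the tool goes at most 50 mm and 8.59 degrees, less where a joint would pass 70% of its speed; a pose out of reach is approached as far as the arm can. A call with a gripper value outside its range is refused whole. The fingers move at their own pace and stop on an object; the grip force is fixed at half the most. Time passes only in rows, so rows that repeat a pose let the fingers close. It gives the time, the measured TCP pose, the force and the opening at its end, in the units of the state.
- manip.state(): the state, without advancing time (a new reading comes with each control period).
- manip.camera(name): name is "scene" or "side" or "wrist"; returns (picture, depth): 384x512x3 uint8, red, green, blue; 384x512 float32, m along the optical axis (not along the pixel's ray), 0 where there is no reading.
- manip.camera_model(name): a dict with "vertical_fov" (degrees; the focal length in pixels is half the picture's height over the tangent of half this angle, whatever the lens; pixels are square), "cx", "cy" (the principal point, pixels), "R" (3x3) and "t" (3): a world point X has camera coordinates R X + t; the wrist camera has in their place "hand_eye" (4x4, takes a point from camera to tool coordinates, whose origin is the TCP and whose axes are the flange's). Camera axes: x right, y down, z forward; pixel columns grow to the right and rows downward; lengths in m; the calibration is good to about 2 mm. A picture is of the moment at which its call begins: read the wrist's pose just before it. camera_model takes no time and is no camera call.
- manip.job_done(): hands the job in, once; it reports no verdict.
The state is a dict: "t": time; "q": joint angles; "joint_velocities": joint speeds; "joint_efforts": joint torques, N m; "eef_pos": TCP position; "eef_rot": TCP orientation; "ft_force": force on the tool from outside, world axes, zero at the start; "ft_torque": the same for the moment, N m; "gripper_width": opening from 0.0 (shut) to 1.0 (fully open).
Only numpy, scipy, OpenCV 4.12 (cv2) and the standard library are available. Lean on these libraries where they do the work, as an engineer would, in place of code of your own. Each camera call takes 0.05 s, during which the arm holds its last target. There are 200 camera calls.

TASK

The slides on the wide drying drum are dry. Lift that drum's pawl clear of its toothed wheel and hold it up until the drum has turned all the way back to its stop, then let the pawl drop fully back into the wheel. Leave the narrow drum as it is, still wound.

Things in the scene. Friction and masses are not known exactly. Their poses are not given: they have to be found in the camera images.
- pawl_grip (a point): Grip point in the upright lift paddle at the robot-side end of the WIDE drum's pawl bar. Paddle: dark steel, 14 mm thick (point y), 26 long (x), 42 tall, its top 19 above this point. Pawl down: point 163 mm over the bench, z up, x level along the bar to its hinge, whose axis (along y) is 190 mm along +x, 18 mm along -z. 35 mm free on both sides. The point turns with the pawl.
- pawl (a joint): Wide drum's pawl, a 12 mm bar lying over the toothed wheel (47 mm radius) beside the drum, hinged at its far end. Rad: 0 = fully down in the wheel, grows as the paddle is lifted, at most 0.7. Clear of the teeth above 0.10 (paddle up 20 mm), amply at 0.25 (47 mm). Lifting takes 1 to 3 N; let go, it falls back by its weight.
- drum (a joint): Wide drum (90 mm wide, end discs 52 mm radius, level axle 85 mm up). Rad: 0 = run back to its stop (its steel rib then points level, away from the robot), grows as wound; starts at about 1.0 to 2.4. A spring turns it back by itself, in 1 to 3 s, while the pawl is clear; a pawl let down early catches at the next tooth (36 degrees).
- narrow_rib (a point): Point on the steel rib along the NARROW drum, the one to leave alone: mid-width, 60 mm from its axle, travels as it turns. Its stand is like the wide drum's (same pawl, wheel, materials, 250 mm grey base), but the drum is only 40 mm wide. Which stands left or right varies.

How it is judged:
By the outcome, as a careful person would: the job done as asked, in the order asked, and still so for the second after the job is handed in, with the robot touching nothing.
It also fails if it takes over 32 s, if anything falls off the work surface, if the arm or the gripper's body presses on something with over 40 N, if the wrist force passes 120 N, or if a joint passes its speed limit or range.

## Working session

There is one attempt and no reset: what is moved stays moved. The work goes in short steps, Python scripts to look and compute and a shell command to move; the robot and the scene stay as the last step left them, time stands still between calls to the robot, and variables do not carry over. Pictures are saved under pics/ and viewed, on a budget of 10 in all, crops included, one or two more only if the job needs it, and the job is handed in when it is done.

```bash
mkdir -p pics; cat > h.py <<'E'
from station import manip
import numpy as np, cv2
from scipy.spatial.transform import Rotation as Rt
def K(m,h=384): return h/2/np.tan(np.radians(m["vertical_fov"])/2)
def grab(n,f):
    s=manip.state(); p,d=manip.camera(n); cv2.imwrite(f"pics/{f}.png",p[:,:,::-1]); np.savez(f"pics/{f}.npz",p=p,d=d,pos=s["eef_pos"],rot=s["eef_rot"]); return s
def world(n,f,u,v,d=None):
    z=np.load(f"pics/{f}.npz"); m=manip.camera_model(n); k=K(m)
    if d is None: d=z["d"][int(v),int(u)]
    c=np.array([(u-m["cx"])/k*d,(v-m["cy"])/k*d,d])
    if n=="wrist":
        t=np.array(m["hand_eye"])@np.r_[c,1]; q=z["rot"]
        return Rt.from_quat([q[1],q[2],q[3],q[0]]).apply(t[:3])+z["pos"]
    return np.array(m["R"]).T@(c-np.array(m["t"]))
E
python3 - <<'E'
from h import *
grab("scene","s1"); s=grab("side","d1"); print(s["t"],s["eef_rot"])
a=cv2.imread("pics/s1.png");b=cv2.imread("pics/d1.png")
for n in("scene","side"):print({k:np.round(v,3).tolist() for k,v in manip.camera_model(n).items()if k!="name" and not isinstance(v,str)})
E
```

```text
0.05 [-5.64729056e-04  9.85177148e-01  1.71539054e-01 -1.44912213e-04]
{'vertical_fov': 57.683, 'cx': 254.558, 'cy': 195.1, 'R': [[-0.582, 0.813, -0.014], [0.697, 0.49, -0.524], [-0.419, -0.314, -0.852]], 't': [0.417, -0.35, 1.209]}
{'vertical_fov': 50.779, 'cx': 263.382, 'cy': 189.344, 'R': [[0.79, -0.612, -0.004], [-0.42, -0.537, -0.732], [0.446, 0.58, -0.681]], 't': [-0.504, 0.358, 0.639]}
```

View pics/s1.png

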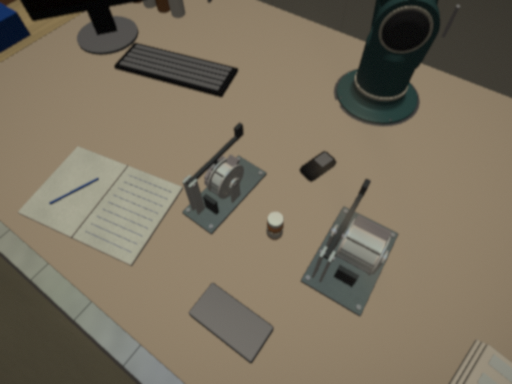

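View pics/d1.png

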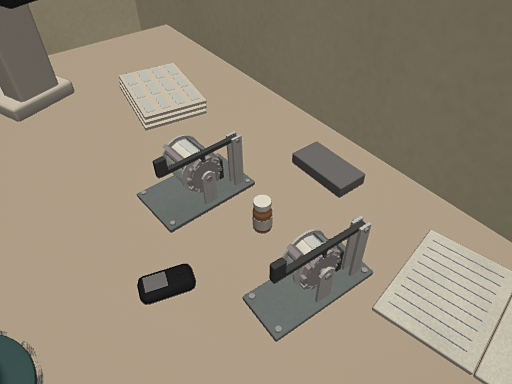

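The scene view shows stands at (225,190) and (350,255); the right one looks to have the wide drum, paddle at about (364,187). In the side view it is the upper one, with its paddle at (160,166). I'll enlarge both to confirm and measure.

```bash
python3 - <<'E'
from h import *
a=cv2.imread("pics/s1.png")[110:320,170:420];b=cv2.imread("pics/d1.png")[120:340,130:380]
a=cv2.resize(a,(400,336),interpolation=cv2.INTER_CUBIC); b=cv2.resize(b,(400,352),interpolation=cv2.INTER_CUBIC)
a=cv2.copyMakeBorder(a,0,16,0,0,0); cv2.imwrite("pics/c1.png",np.hstack([a,b]))
for n,f,pts in(("scene","s1",[(364,187),(362,190),(345,222),(304,281),(397,236),(346,210),(360,309)]),("side","d1",[(157,166),(163,166),(160,172),(160,163),(235,137),(200,152),(172,222),(139,194),(253,184)])):
  for p in pts: print(n,p,world(n,f,*p).round(3))
E
```

```text
scene (364, 187) [0.502 0.157 0.181]
scene (362, 190) [0.503 0.156 0.169]
scene (345, 222) [0.588 0.161 0.15 ]
scene (304, 281) [0.711 0.146 0.012]
scene (397, 236) [0.466 0.282 0.009]
scene (346, 210) [0.479 0.137 0.02 ]
scene (360, 309) [0.692 0.288 0.011]
side (157, 166) [0.479 0.146 0.172]
side (163, 166) [0.491 0.147 0.165]
side (160, 172) [0.481 0.144 0.156]
side (160, 163) [0.486 0.146 0.176]
side (235, 137) [0.678 0.158 0.149]
side (200, 152) [0.585 0.16  0.149]
side (172, 222) [0.479 0.135 0.014]
side (139, 194) [0.46  0.269 0.013]
side (253, 184) [0.707 0.133 0.005]
```

View pics/c1.png

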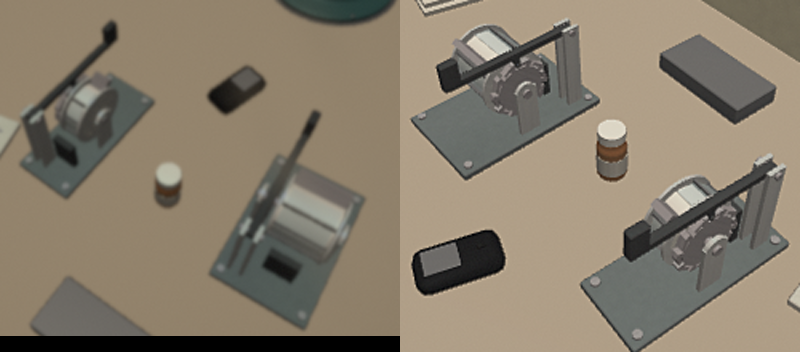

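The right stand (y≈0.15) carries the wide drum. Its paddle is at about (0.493, 0.152, 0.163), and its height matches the given value. Stand yaw is about 3°. Next I move above it and look with the wrist camera.

```bash
python3 -m jog '[{"jaw":0.5,"delta_pos":[515,-600,-16],"delta_rot":[0,0,17]},{"jaw":0.5,"delta_pos":[515,-600,-16],"delta_rot":[0,0,17]},{"jaw":0.5,"delta_pos":[515,-600,-16],"delta_rot":[0,0,17]},{"jaw":0.5,"delta_pos":[515,-600,-16],"delta_rot":[0,0,17]},{"jaw":0.5,"delta_pos":[515,-600,-16],"delta_rot":[0,0,17]},{"jaw":0.5,"delta_pos":[515,-600,-16],"delta_rot":[0,0,17]},{"jaw":0.5,"delta_pos":[515,-600,-16],"delta_rot":[0,0,17]},{"jaw":0.5,"delta_pos":[515,-600,-16],"delta_rot":[0,0,17]},{"jaw":0.5,"delta_pos":[515,-600,-16],"delta_rot":[0,0,17]},{"jaw":0.5,"delta_pos":[515,-600,-16],"delta_rot":[0,0,17]},{"jaw":0.5,"delta_pos":[515,-600,-16],"delta_rot":[0,0,17]},{"jaw":0.5,"delta_pos":[515,-600,-16],"delta_rot":[0,0,17]},{"jaw":0.5,"delta_pos":[515,-600,-16],"delta_rot":[0,0,17]},{"jaw":0.5,"delta_pos":[515,-600,-16],"delta_rot":[0,0,17]},{"jaw":0.5,"delta_pos":[515,-600,-16],"delta_rot":[0,0,17]},{"jaw":0.5,"delta_pos":[515,-600,-16],"delta_rot":[0,0,17]},{"jaw":0.5,"delta_pos":[515,-600,-16],"delta_rot":[0,0,17]},{"jaw":0.5,"delta_pos":[515,-600,-16],"delta_rot":[0,0,17]},{"jaw":0.5,"delta_pos":[515,-600,-16],"delta_rot":[0,0,17]},{"jaw":0.5,"delta_pos":[515,-600,-16],"delta_rot":[0,0,17]}]'
python3 - <<'E'
from h import *
s=grab("wrist","w1"); print(s["t"],s["eef_pos"],s["eef_rot"]); print(manip.camera_model("wrist"))
E
```

```text
t: 2.1
eef_pos: [0.493, 0.1493, 0.3199]
eef_rot: [0.0, 1.0, 0.023, -0.0]
ft_force: [-0.3, 0.1, 0.6]
gripper_width: 0.5
2.1 [0.49304098 0.14934014 0.31990711] [ 2.89387363e-04  9.99731300e-01  2.31785050e-02 -1.39297353e-05]
{'vertical_fov': 63.760787059496764, 'cx': 254.24887997997962, 'cy': 194.9068340601096, 'hand_eye': array([[ 5.19786524e-04, -9.51898850e-01, -3.06411994e-01,
         7.90635269e-02],
       [ 9.99999557e-01,  2.54398999e-04,  9.06048671e-04,
        -4.75721041e-05],
       [-7.84515783e-04, -3.06412329e-01,  9.51898560e-01,
        -7.07001805e-02],
       [ 0.00000000e+00,  0.00000000e+00,  0.00000000e+00,
         1.00000000e+00]])}
```

View pics/w1.png

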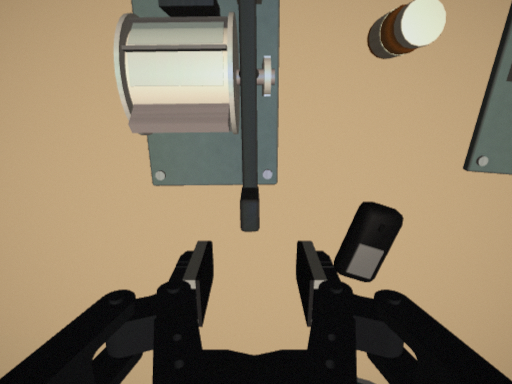

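The wrist view shows the wide drum at (180,75), with its thick rib at (180,118) facing the robot. The paddle top spans about (241..259, 188..231), and the bar runs straight up the picture at column 249.

```bash
python3 - <<'E'
from h import *
z=np.load("pics/w1.npz")
for p in[(250,192),(250,200),(250,208),(250,216),(250,222),(250,227),(249,170),(249,120),(248,40)]:print(p,z["d"][p[1],p[0]].round(4),world("wrist","w1",*p).round(4))
g=z["p"].sum(2)
for v in(40,120,170,205,220):print(v,np.where(g[v,225:280]<150)[0][[0,-1]]+225)
E
```

```text
(250, 192) 0.2352 [0.502  0.1527 0.166 ]
(250, 200) 0.2206 [0.5009 0.1525 0.1817]
(250, 208) 0.2211 [0.4953 0.1523 0.183 ]
(250, 216) 0.223 [0.4891 0.152  0.183 ]
(250, 222) 0.2246 [0.4844 0.1518 0.1828]
(250, 227) 0.2256 [0.4805 0.1516 0.183 ]
(249, 170) 0.2445 [0.5157 0.1543 0.1518]
(249, 120) 0.2333 [0.5543 0.1559 0.1512]
(248, 40) 0.2172 [0.609  0.1589 0.1504]
40 [240 241]
120 [242 242]
170 [243 244]
205 [240 257]
220 [241 258]
```

Paddle centre is (0.4905, 0.152), top at 0.183, yaw 2.8°, all consistent with the given sizes. Now I descend and grip.

```bash
python3 -m jog '[{"jaw":0.5,"delta_pos":[-2,-3,40],"delta_rot":[0,0,0]},{"jaw":0.5,"delta_pos":[-2,-3,75],"delta_rot":[0,0,0]},{"jaw":0.5,"delta_pos":[-2,-3,95],"delta_rot":[0,0,0]},{"jaw":0.5,"delta_pos":[-2,-3,103],"delta_rot":[0,0,0]},{"jaw":0.5,"delta_pos":[-2,-3,103],"delta_rot":[0,0,0]},{"jaw":0.1,"delta_pos":[-2,-3,103],"delta_rot":[0,0,0]},{"jaw":0.0,"delta_pos":[-2,-3,103],"delta_rot":[0,0,0]},{"jaw":0,"delta_pos":[-2,-3,103],"delta_rot":[0,0,0]},{"jaw":0,"delta_pos":[-2,-3,103],"delta_rot":[0,0,0]},{"jaw":0,"delta_pos":[-2,-3,103],"delta_rot":[0,0,0]},{"jaw":0,"delta_pos":[-2,-3,103],"delta_rot":[0,0,0]}]'
python3 - <<'E'
# tool-frame arc: hinge relative to TCP: x=+190, z=+54+18=72 ; rotate about world +y = tool -y
import numpy as np
from scipy.spatial.transform import Rotation as R
h=np.array([190,0,72.])
for a in(.05,.1,.15,.2,.25,.3):
  r=R.from_rotvec([0,-a,0]); print(a,np.degrees(a).round(2),(h-r.apply(h)).round(1))
E
```

```text
t: 3.25
eef_pos: [0.4915, 0.1531, 0.218]
eef_rot: [0.0, 1.0, 0.024, 0.001]
ft_force: [-1.4, -4.4, 7.3]
gripper_width: 0.156
0.05 2.86 [ 3.8  0.  -9.4]
0.1 5.73 [  8.1   0.  -18.6]
0.15 8.59 [ 12.9   0.  -27.6]
0.2 11.46 [ 18.1   0.  -36.3]
0.25 14.32 [ 23.7   0.  -44.8]
0.3 17.19 [ 29.8   0.  -52.9]
```

Gripped: opening 13 mm matches the 14 mm paddle. Now I lift along the hinge arc to 0.3 rad and hold.

```bash
python3 -m jog '[{"jaw":0,"delta_pos":[3.8,0,-9.4],"delta_rot":[0,-2.86,0]},{"jaw":0,"delta_pos":[8.1,0,-18.6],"delta_rot":[0,-5.73,0]},{"jaw":0,"delta_pos":[12.9,0,-27.6],"delta_rot":[0,-8.59,0]},{"jaw":0,"delta_pos":[18.1,0,-36.3],"delta_rot":[0,-11.46,0]},{"jaw":0,"delta_pos":[23.7,0,-44.8],"delta_rot":[0,-14.32,0]},{"jaw":0,"delta_pos":[29.8,0,-52.9],"delta_rot":[0,-17.19,0]},{"jaw":0,"delta_pos":[29.8,0,-52.9],"delta_rot":[0,-17.19,0]},{"jaw":0,"delta_pos":[29.8,0,-52.9],"delta_rot":[0,-17.19,0]},{"jaw":0,"delta_pos":[29.8,0,-52.9],"delta_rot":[0,-17.19,0]},{"jaw":0,"delta_pos":[29.8,0,-52.9],"delta_rot":[0,-17.19,0]},{"jaw":0,"delta_pos":[29.8,0,-52.9],"delta_rot":[0,-17.19,0]},{"jaw":0,"delta_pos":[29.8,0,-52.9],"delta_rot":[0,-17.19,0]},{"jaw":0,"delta_pos":[29.8,0,-52.9],"delta_rot":[0,-17.19,0]},{"jaw":0,"delta_pos":[29.8,0,-52.9],"delta_rot":[0,-17.19,0]},{"jaw":0,"delta_pos":[29.8,0,-52.9],"delta_rot":[0,-17.19,0]},{"jaw":0,"delta_pos":[29.8,0,-52.9],"delta_rot":[0,-17.19,0]},{"jaw":0,"delta_pos":[29.8,0,-52.9],"delta_rot":[0,-17.19,0]},{"jaw":0,"delta_pos":[29.8,0,-52.9],"delta_rot":[0,-17.19,0]},{"jaw":0,"delta_pos":[29.8,0,-52.9],"delta_rot":[0,-17.19,0]},{"jaw":0,"delta_pos":[29.8,0,-52.9],"delta_rot":[0,-17.19,0]}]'
python3 -m jog '[{"jaw":0,"delta_pos":[0,0,0],"delta_rot":[0,0,0]},{"jaw":0,"delta_pos":[0,0,0],"delta_rot":[0,0,0]},{"jaw":0,"delta_pos":[0,0,0],"delta_rot":[0,0,0]},{"jaw":0,"delta_pos":[0,0,0],"delta_rot":[0,0,0]},{"jaw":0,"delta_pos":[0,0,0],"delta_rot":[0,0,0]},{"jaw":0,"delta_pos":[0,0,0],"delta_rot":[0,0,0]},{"jaw":0,"delta_pos":[0,0,0],"delta_rot":[0,0,0]},{"jaw":0,"delta_pos":[0,0,0],"delta_rot":[0,0,0]},{"jaw":0,"delta_pos":[0,0,0],"delta_rot":[0,0,0]},{"jaw":0,"delta_pos":[0,0,0],"delta_rot":[0,0,0]},{"jaw":0,"delta_pos":[0,0,0],"delta_rot":[0,0,0]},{"jaw":0,"delta_pos":[0,0,0],"delta_rot":[0,0,0]},{"jaw":0,"delta_pos":[0,0,0],"delta_rot":[0,0,0]},{"jaw":0,"delta_pos":[0,0,0],"delta_rot":[0,0,0]},{"jaw":0,"delta_pos":[0,0,0],"delta_rot":[0,0,0]}]'
python3 - <<'E'
from h import *
grab("wrist","w2");grab("scene","s2");grab("side","d2")
a=cv2.imread("pics/s2.png")[150:330,270:450];b=cv2.imread("pics/d2.png")[90:270,100:280]
cv2.imwrite("pics/c2.png",cv2.resize(np.hstack([a,b]),(800,400),interpolation=cv2.INTER_CUBIC))
E
```

```text
t: 5.25
eef_pos: [0.5211, 0.1546, 0.2699]
eef_rot: [0.004, 0.989, 0.024, -0.148]
ft_force: [7.8, -2.1, -5.2]
gripper_width: 0.155
t: 6.75
eef_pos: [0.5211, 0.1546, 0.2699]
eef_rot: [0.004, 0.989, 0.024, -0.148]
ft_force: [7.6, -2.2, -4.2]
gripper_width: 0.155
```

View pics/c2.png

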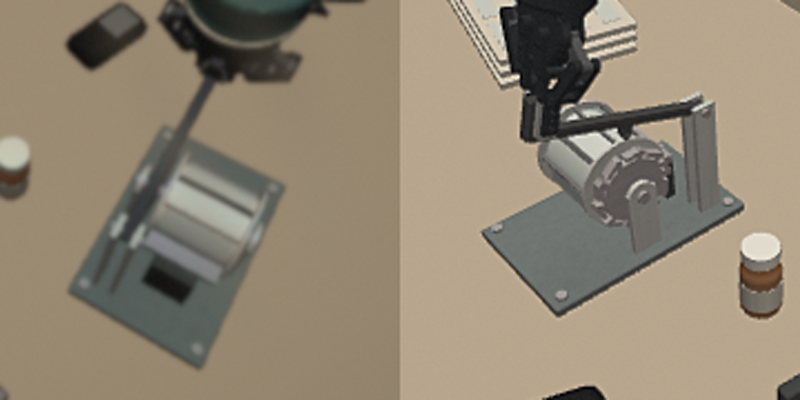

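View pics/w2.png

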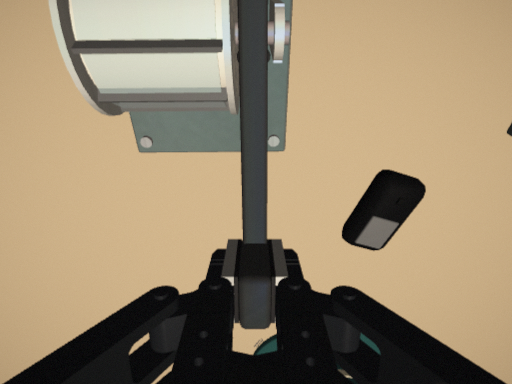

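The pawl is up and the rib has come round to the far side, at about (353,265) in the scene image. I'll check that it is level and has stopped moving, comparing against a frame one second later.

```bash
python3 -m jog '[{"jaw":0,"delta_pos":[0,0,0],"delta_rot":[0,0,0]},{"jaw":0,"delta_pos":[0,0,0],"delta_rot":[0,0,0]},{"jaw":0,"delta_pos":[0,0,0],"delta_rot":[0,0,0]},{"jaw":0,"delta_pos":[0,0,0],"delta_rot":[0,0,0]},{"jaw":0,"delta_pos":[0,0,0],"delta_rot":[0,0,0]},{"jaw":0,"delta_pos":[0,0,0],"delta_rot":[0,0,0]},{"jaw":0,"delta_pos":[0,0,0],"delta_rot":[0,0,0]},{"jaw":0,"delta_pos":[0,0,0],"delta_rot":[0,0,0]},{"jaw":0,"delta_pos":[0,0,0],"delta_rot":[0,0,0]},{"jaw":0,"delta_pos":[0,0,0],"delta_rot":[0,0,0]}]'
python3 - <<'E'
from h import *
grab("scene","s3")
a=np.load("pics/s2.npz");b=np.load("pics/s3.npz")
r=(slice(220,290),slice(325,400))
print("diff",np.abs(a["p"][r].astype(int)-b["p"][r]).mean(), np.abs(a["p"][r].astype(int)-b["p"][r]).max(), np.abs(a["d"][r]-b["d"][r]).mean())
# drum cloud in stand frame (yaw 2.8deg)
c,s=np.cos(.049),np.sin(.049); P=[]
for v in range(215,290):
  for u in range(320,405):
    w=world("scene","s3",u,v); P.append([c*w[0]+s*w[1],-s*w[0]+c*w[1],w[2],u,v])
P=np.array(P); o=c*.4905+s*.152; y0=-s*.4905+c*.152
P[:,0]-=o; P[:,1]-=y0
D=P[(P[:,1]>.04)&(P[:,1]<.09)&(P[:,2]>.04)]
print("drum x range",D[:,0].min(),D[:,0].max(),"top",D[:,2].max(),y0)
for x in np.arange(.03,.2,.008):
  q=D[(D[:,0]>=x)&(D[:,0]<x+.008)]
  if len(q):print(round(x,3),len(q),q[:,2].min().round(3),q[:,2].max().round(3))
E
```

```text
t: 7.9
eef_pos: [0.5211, 0.1546, 0.2699]
eef_rot: [0.004, 0.989, 0.024, -0.148]
ft_force: [7.9, -2.0, -4.5]
gripper_width: 0.156
diff 0.5732063492063492 5 0.007871344Traceback (most recent call last):
  File "<stdin>", line 10, in <module>
  File "h.py", line 8, in world
    z=np.load(f"pics/{f}.npz"); m=manip.camera_model(n); k=K(m)
                                  ~~~~~~~~~~~~~~~~~~^^^
ValueError: time passes only in moves, steps and waits
```

Stationary. The heavy loop was refused, so I'll vectorise it.

```bash
python3 - <<'E'
from h import *
z=np.load("pics/s3.npz");m=manip.camera_model("scene");k=K(m)
v,u=np.mgrid[215:290,320:405]; d=z["d"][215:290,320:405]
C=np.stack([(u-m["cx"])/k*d,(v-m["cy"])/k*d,d],-1).reshape(-1,3)
W=(C-np.array(m["t"]))@np.array(m["R"])
W=W[d.ravel()>0]-[.4905,.152,0]; c,s=np.cos(.049),np.sin(.049)
P=W@np.array([[c,-s,0],[s,c,0],[0,0,1]])
D=P[(P[:,1]>.04)&(P[:,1]<.085)&(P[:,2]>.03)]
for x in np.arange(.03,.2,.008):
  q=D[(D[:,0]>=x)&(D[:,0]<x+.008)]
  if len(q):print(round(x,3),len(q),q[:,2].min().round(3),q[:,2].max().round(3))
E
```

```text
0.062 34 0.119 0.125
0.07 42 0.121 0.127
0.078 52 0.125 0.129
0.086 48 0.128 0.133
0.094 67 0.126 0.138
0.102 75 0.126 0.134
0.11 82 0.124 0.132
0.118 87 0.114 0.129
0.126 103 0.111 0.126
0.134 129 0.095 0.117
0.142 114 0.081 0.102
0.15 67 0.082 0.089
0.158 115 0.067 0.087
0.166 184 0.03 0.074
```

The rib stands out at x=0.15–0.163 from the paddle with its top at z≈0.087. The axle is at x≈0.10, z=0.085, so the rib is level, pointing away, and stationary: the drum is at its stop. Computing the reverse arc.

```bash
python3 - <<'E'
import numpy as np
from scipy.spatial.transform import Rotation as R
h=np.array([190,0,72.])
for a in(.06,.12,.18,.23,.27,.285):
  print(a,np.degrees(a).round(2),(h-R.from_rotvec([0,a,0]).apply(h)).round(1))
E
```

```text
0.06 3.44 [-4.   0.  11.5]
0.12 6.88 [-7.3  0.  23.3]
0.18 10.31 [-9.8  0.  35.2]
0.23 13.18 [-11.4   0.   45.2]
0.27 15.47 [-12.3   0.   53.3]
0.285 16.33 [-12.6   0.   56.3]
```

```bash
python3 -m jog '[{"jaw":0,"delta_pos":[-4,0,11.5],"delta_rot":[0,3.44,0]},{"jaw":0,"delta_pos":[-7.3,0,23.3],"delta_rot":[0,6.88,0]},{"jaw":0,"delta_pos":[-9.8,0,35.2],"delta_rot":[0,10.31,0]},{"jaw":0,"delta_pos":[-11.4,0,45.2],"delta_rot":[0,13.18,0]},{"jaw":0,"delta_pos":[-12.3,0,53.3],"delta_rot":[0,15.47,0]},{"jaw":0,"delta_pos":[-12.6,0,56.3],"delta_rot":[0,16.33,0]},{"jaw":0,"delta_pos":[-12.6,0,56.3],"delta_rot":[0,16.33,0]},{"jaw":0,"delta_pos":[-12.6,0,56.3],"delta_rot":[0,16.33,0]},{"jaw":0.25,"delta_pos":[-12.6,0,56.3],"delta_rot":[0,16.33,0]},{"jaw":0.5,"delta_pos":[-12.6,0,56.3],"delta_rot":[0,16.33,0]},{"jaw":0.5,"delta_pos":[-12.6,0,56.3],"delta_rot":[0,16.33,0]},{"jaw":0.5,"delta_pos":[-12.6,0,56.3],"delta_rot":[0,16.33,0]},{"jaw":0.5,"delta_pos":[-12.6,0,56.3],"delta_rot":[0,16.33,0]},{"jaw":0.5,"delta_pos":[-12.6,0,56.3],"delta_rot":[0,16.33,0]}]'
python3 -m jog '[{"jaw":0.5,"delta_pos":[0,0,-15],"delta_rot":[0,0,0]},{"jaw":0.5,"delta_pos":[0,0,-45],"delta_rot":[0,0,0]},{"jaw":0.5,"delta_pos":[0,0,-80],"delta_rot":[0,0,0]},{"jaw":0.5,"delta_pos":[0,0,-102],"delta_rot":[0,0,0]},{"jaw":0.5,"delta_pos":[0,0,-102],"delta_rot":[0,0,0]},{"jaw":0.5,"delta_pos":[0,0,-102],"delta_rot":[0,0,0]}]'
python3 - <<'E'
from h import *
grab("wrist","w4");grab("side","d4")
for p in [(250,y) for y in(205,215,225)]+[(249,170),(249,120),(248,40)]:print(p,world("wrist","w4",*p).round(4))
a=cv2.imread("pics/w4.png")[0:300,60:460];b=cv2.imread("pics/d4.png")[90:350,120:380]
cv2.imwrite("pics/c4.png",np.hstack([cv2.resize(a,(400,300)),cv2.resize(b,(300,300))]))
E
```

```text
t: 9.35
eef_pos: [0.4921, 0.1535, 0.2197]
eef_rot: [0.0, 1.0, 0.024, -0.008]
ft_force: [-0.9, 0.6, -0.1]
gripper_width: 0.502
t: 9.95
eef_pos: [0.4936, 0.1535, 0.3216]
eef_rot: [0.0, 1.0, 0.024, -0.007]
ft_force: [0.1, -0.0, -0.3]
gripper_width: 0.506
(250, 205) [0.4952 0.1565 0.1822]
(250, 215) [0.4876 0.1562 0.1826]
(250, 225) [0.4796 0.1558 0.1826]
(249, 170) [0.5136 0.1585 0.1521]
(249, 120) [0.5523 0.1601 0.1517]
(248, 40) [0.607  0.1632 0.1507]
```

View pics/c4.png

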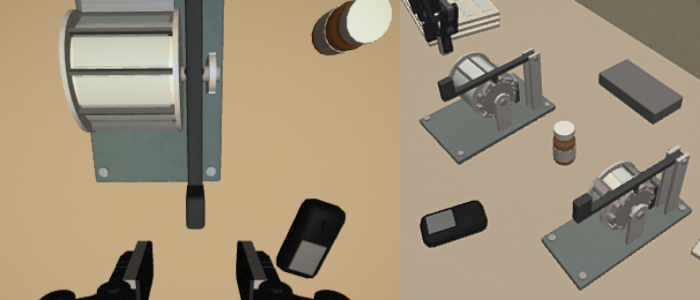

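The paddle top is back at 0.1825 (0.183 before), the bar is down in the wheel, and the jaws are clear. Last check: the narrow stand against the first frame, and the drum against the held-up frame.

```bash
python3 - <<'E'
from h import *
grab("scene","s4")
L=lambda f:np.load(f"pics/{f}.npz")["p"].astype(int)
print("narrow side",np.abs(L("d1")-L("d4"))[215:335,240:380].mean(),"narrow scene",np.abs(L("s1")-L("s4"))[120:235,180:270].mean())
for f in("s2","s1"):print("wide far side vs",f,np.abs(L(f)-L("s4"))[235:285,340:390].mean())
print(np.round(manip.state()["ft_force"],1)); manip.job_done()
E
```

```text
narrow side 5.002460317460318 narrow scene 5.435362318840579
wide far side vs s2 0.8405333333333334
wide far side vs s1 17.442
[-0.2 -0.3  0.4]
the job is handed in; nothing more can be done
```

The narrow-stand difference of about 5 is higher than noise, so I'll check its cause in the saved frames.

```bash
python3 - <<'E'
import numpy as np,cv2
L=lambda f:np.load(f"pics/{f}.npz")
for a,b,r in(("d1","d4",(215,335,240,380)),("s1","s4",(120,235,180,270))):
  A,B=L(a)["p"].astype(float),L(b)["p"].astype(float); c=np.s_[r[0]:r[1],r[2]:r[3]]
  g=[cv2.cvtColor(x[c].astype(np.uint8),cv2.COLOR_RGB2GRAY).astype(np.float32) for x in(A,B)]
  d=g[1]-g[0]; print("mean",d.mean(),"std",d.std(),"shift",cv2.phaseCorrelate(*g),"corr",np.corrcoef(g[0].ravel(),g[1].ravel())[0,1],
   "depth med/95%",np.percentile(abs(L(a)["d"][c]-L(b)["d"][c]),[50,95]), "far-bench diff",(B-A)[300:380,20:120].mean())
E
```

```text
mean 5.2561903 std 1.8755214 shift ((0.0028407171125621744, -0.014793097697520352), 1.000767327596744) corr 0.999583708400718 depth med/95% [0.00132951 0.00400584] far-bench diff 5.815708333333333
mean 5.518454 std 1.543006 shift ((0.032616627069558035, 0.013479404360815295), 1.0149609028851545) corr 0.9996037478936497 depth med/95% [0.00171381 0.0052597 ] far-bench diff 4.11075
```

The wide drum has run back to its stop, its pawl is down in the wheel again, and the job is handed in at about 10 s of the 32 s allowed. I gripped the paddle, lifted the pawl along its hinge arc to about 0.3 rad and held it there for just over 4 s. Then I lowered it to just above its seat, opened the jaws so it dropped, and backed the gripper off upwards.

- **Drum at its stop:** before the pawl was lowered, the rib was level and pointing away from the robot, and two pictures 1 s apart showed no movement. The drum looked the same after release.
- **Pawl fully down:** the paddle top measured 182.5 mm, against 183 mm before the lift. The last wrist force reading was about 0, with the gripper clear.
- **Narrow drum:** a simple before-and-after picture difference came out higher than noise (about 5 grey levels), and I only looked into it after handing in. It is an overall brightness change: the bare bench brightened by a similar 4–6 levels. The image shift was under 0.04 px and the correlation 0.9996, so the drum did not move.

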